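Hang the lift-off door on the vial cabinet and shut it

ROBOT

A 6-joint arm with a two-finger parallel gripper is mounted at the origin on a cart in front of the work surface, level with it; the furniture and walls round the work are solid. World frame = base frame: x ahead of the robot, y to its left, z up, the work surface at z = 0. Lengths are in m, angles in rad, forces in N, time in s.
With the tool pointing down it reaches from about 0.4 to 0.825 m from the base axis. Payload 7 kg.
Tool frame: the origin (TCP) lies midway between the tips of the shut fingers; the grasp point (between the pads) lies arm.hold_point_z behind it (arm.hold_point_z is the distance from the TCP to the grasp point, in m); z points along the fingers, y is the line along which they close (so a half turn about z gives the same grasp; the last joint's range is limited). The gripper opens to 88 mm and grips with 3 to 60 N. Pads are 19 mm wide; open, the fingers measure 130 mm over their backs; the gripper's body (78 mm by 193 mm) begins 47 mm behind the grasp point.
Start: joints at [-0.973, 0.359, 0.012, 0, -1.224, -0.288], TCP at [0.206, -0.643, 0.227] pointing down, gripper open.
Joint ranges: [-3.07, 3.07], [-1.43, 2.12], [-1.02, 1.25], [-3.03, 1.67], [-3.05, -0], [-3.03, 3.03]. Speed limits (rad/s): [2.39, 2.39, 3.01, 3.14, 3.14, 3.14].

INTERFACE

Orientations are given as [roll, pitch, yaw] about the fixed x, y, z axes, in that order (R = Rz(yaw) Ry(pitch) Rx(roll)).
In Python, from station import arm gives the robot as it stands.
- The arm moves only by the shell command python3 -m crank 'ROWS' [OPENING] [FORCE]. ROWS is JSON, a list that holds one entry, the list of rows, each a list of 4 numbers: the shift along the tool's x, y, z in units of 25 mm (1.0 is 25 mm), then the turn about the tool's z in units of 5 degrees (1.0 is 5 degrees). A call has 1 to 12 rows; each row is the pose to reach, as a shift and turn from the pose commanded when the call began, along the tool's axes at that moment; what a row does not reach only later rows make up. A row lasts 1/8 s, in which the tool goes at most 62.5 mm and 10.7 degrees, less where a joint would pass 70% of its speed; a pose out of reach is approached as far as the arm can. A call with a gripper value outside its range is refused whole. OPENING is the closure, from 0 (fully open) to 1 (shut), set as the call begins (- or left out, the last holds). The fingers move at their own pace and stop on an object; FORCE is the grip in N (left out, the last holds). Time passes only in rows, so rows that repeat a pose let the fingers close. It gives the time, the measured TCP pose, the force, the opening and the grip force at its end, in the units of the state.
- arm.get_state(): the state, without advancing time (a new reading comes with each control period).
- arm.grab_frame(name): name is "side" or "top"; returns (picture, depth): 420x560x3 uint8, red, green, blue; 420x560 float32, m along the optical axis (not along the pixel's ray), 0 where there is no reading.
- arm.get_calibration(name): a dict with "mtx" (3x3 intrinsics, pixels), "R" (3x3) and "t" (3): a world point X has camera coordinates R X + t. Camera axes: x right, y down, z forward; pixel columns grow to the right and rows downward; lengths in m; the calibration is good to about 2 mm. A picture is of the moment at which its call begins. get_calibration takes no time and is no camera call.
- arm.job_done(): hands the job in; it is judged then, once.
Trained networks look in the newest picture that a camera, given by its name, has taken for a name from the list of things; names that differ only in an ending like _2 or _b are one class to them, and where a whole thing is asked for, a point or a joint stands for the part that bears it (a point fixed in the world has none). Each returns a list of dicts, best first, with "score" (0 to 1); they miss things now and then, are a little off and sometimes report something else, mostly with a low value. They report only what shows in the picture. A call takes as long as a camera call.
- arm.recognise(thing, camera): "extent" ([left, top, width, height] in pixels, round what is visible of it).
- arm.trace(thing, camera): "mask" (420x560 bool, what is visible of it) and "extent" ([left, top, width, height] in pixels, round what is visible of it).
The state is a dict: "t": time; "q": joint angles; "qd": joint speeds; "joint_efforts": joint torques, N m; "eef_pos": TCP position; "ee_rot": TCP orientation; "force": force on the tool from outside, world axes, zero at the start; "moment": the same for the moment, N m; "width": finger opening in m; "gripper_force": force on a finger pad.
Only numpy, scipy, OpenCV 4.12 (cv2) and the standard library are available. Lean on these libraries where they do the work, as an engineer would, in place of code of your own. Each camera call takes 0.05 s, during which the arm holds its last target. There are 200 camera calls.

TASK

Put the blue lift-off door back on the small white vial cabinet: take it out of its grey stand and, holding it upright and open at about right angles to the cabinet front, feel for the two brass hinge pins and lower it until both sockets are fully home. Only then swing it gently shut against its rubber stops and let go. Never force the door against the cabinet, and leave the other things on the bench where they are.

Things in the scene. Friction and masses are not known exactly. Their poses are not given: they have to be found in the camera images.
- cabinet: White open-fronted vial cabinet, fixed, in mm 70 deep (its x, front to back) x 170 wide (y, to the left for one who faces its front) x 138 high (z). Origin: centre of its underside; front face at x -35. A steel header lip (z 134 to 139, y -81.5 to 21.5) reaches 21 out over the shut door, so the door can be hung only standing open. Push with 20 N at most.
- hinge_middle (a point): Middle of the hinge plate's slots (not of the pins), in the cabinet at x -51, y 60, z 25. Two upright brass pins share one vertical axis, at this x but up to 14 mm to the left or right (cabinet y) of this point, different each time, clamped fast: look or feel. Pins 9 diameter, 12 tall, blunt; each on a collar 18 diameter, 8 high. Collar tops (sockets rest there) at cabinet z 25 and 100.
- stop (a point): Front end of the lower of two rubber door stops of 8 mm diameter on the cabinet's right jamb, in the cabinet at x -46, y -46, z 30; the other is 80 mm above it. The shut door's inner face rests on both.
- door: Blue door, amber window, 130 to 230 g. Origin on its hinge axis, level with the panel's lower edge; x to the free edge, y to the inner face, z up. Panel x 11 to 125, y -5 to 5, z 0 to 117 mm; mass centre x 64, z 58. Knob, 14 diameter, 12 out of the outer face at x 113, z 50. Fully home, the origin is 13 above the cabinet's underside. Open square, x is along cabinet -x; shut, along cabinet -y.
- socket (a point): Underside centre of the door's lower hinge socket, 12 mm above the door's origin; the upper one's is 75 mm above this. Sockets: steel, outside 19 diameter, bore 10.6, open right through, 14 tall. They come in level from the cabinet's front with the door 15 to 45 mm above its seated height, the lower one between the two collars, and then go straight down.
- stand: Grey parking stand, fixed: base 100 x 70 x 8 mm, two cheeks 90 long (along its x), 10 thick, up to z 32, with a 13.4 wide slot between them, floor at z 8. Origin: centre of its underside. The door starts upright in the slot, hinge axis 55 from the origin towards +x, free edge towards -x, top edge at z 125; pinch it there across its thickness. An analyser stands close behind.
- cotton_jar: Glass jar with cotton and a steel lid, 64 diameter x 99, origin at the centre of its underside. Leave alone.
- timer: Round white and grey timer, 64 diameter x 42, origin at the centre of its underside. Leave alone.
- stain_pink: White dropper bottle with a pink band and red cap, 36 diameter x 97, origin at the centre of its underside. Leave alone.
- specimen_cup_red: Specimen cup with a red lid, 65 diameter x 66, origin at the centre of its underside. Leave alone.

How it is judged:
On the way:
1. the door hangs with both sockets fully home on the pins while it stands open, within about 30 degrees of square to the cabinet front (z of door in the frame of cabinet between 0.01 and 0.016 m and x of door in the frame of cabinet between -0.056 and -0.046 m and y of door in the frame of cabinet between 0.043 and 0.077 m and angle between door's own z axis and vertical below 0.07 rad and angle between the x axis of door and the x axis of cabinet, either way round below 0.55 rad), for 0.2 s.
At the end, for the whole second after the job is handed in: The door hangs on both pins, its origin within 3 mm of the seated height (13 mm above the cabinet's underside) and within 5 mm of the pin axis front to back, upright within 4 degrees, shut to within 0.1 rad (about 6 degrees) of the cabinet front, at rest and released (z of door in the frame of cabinet between 0.01 and 0.016 m and x of door in the frame of cabinet between -0.056 and -0.046 m and y of door in the frame of cabinet between 0.043 and 0.077 m and angle between door's own z axis and vertical below 0.07 rad and angle between the x axis of door and the y axis of cabinet, either way round below 0.1 rad and linear speed of door below 0.02 m/s); the robot touches nothing.
It fails at once if the door is forced against the cabinet, its pins or stops with more than 30 N (contact force between door and cabinet above 30 N).
It fails at once if the robot strikes the cabinet with more than 30 N (contact force between the arm and cabinet above 30 N).
It fails at once if a bystander is moved by more than 30 mm (distance of any of cotton_jar, timer, stain_pink, specimen_cup_red from where it was at the start of the episode above 0.03 m).
It also fails if it takes over 72 s, if anything falls off the work surface, if the arm or the gripper's body presses on something with over 40 N, if the wrist force passes 120 N, or if a joint passes its speed limit or range.

## Working session

There is one attempt and no reset: what is moved stays moved. The work goes in short steps, Python scripts to look and compute and a shell command to move; the robot and the scene stay as the last step left them, time stands still between calls to the robot, and variables do not carry over. Pictures are saved under pics/ and viewed, at most 10 in all, crops included, and the job is handed in when it is done.

```bash
ls; mkdir -p pics
cat > h.py <<'E'
from station import arm
import numpy as np, cv2
def cloud(cam):
    im,d=arm.grab_frame(cam); c=arm.get_calibration(cam)
    v,u=np.mgrid[0:420,0:560]; K=np.array(c["mtx"])
    P=np.stack([(u-K[0,2])/K[0,0]*d,(v-K[1,2])/K[1,1]*d,d],-1)
    W=(P-np.array(c["t"]))@np.array(c["R"])
    W[d==0]=np.nan
    return im,W
E
python3 - <<'E'
from h import *
print(arm.get_state(), arm.hold_point_z)
ims=[]
for cam in("side","top"):
    im,W=cloud(cam); np.save(cam+"W.npy",W); cv2.imwrite(cam+".png",im[...,::-1])
    cv2.imwrite(f"pics/{cam}0.png",im[...,::-1])
    c=arm.get_calibration(cam); print(cam,"pos",-np.array(c["R"]).T@c["t"], c["mtx"])
    for th in("cabinet","door","stand","hinge_middle","stop","cotton_jar","timer","stain_pink","specimen_cup_red"):
        r=arm.trace(th,cam)
        for k in r[:1]:
            p=W[k["mask"]]; p=p[~np.isnan(p[:,0])]
            if len(p): print(th,round(k["score"],2),k["extent"],np.round(np.median(p,0),3),np.round(np.percentile(p,2,axis=0),3),np.round(np.percentile(p,98,axis=0),3))
E
```

```text
pics
{'t': 0.0, 'q': array([-9.72918059e-01,  3.59361650e-01,  1.10592330e-02, -3.38308755e-04,
       -1.22410832e+00, -2.88099919e-01]), 'qd': array([-0.00103029,  0.00057437, -0.00186507, -0.00013116,  0.00091172,
        0.00133572]), 'joint_efforts': array([-5.81727954e-05, -5.82714736e+01,  2.93064737e+01,  6.99727044e+00,
        6.98617485e-03, -1.70139865e-04]), 'eef_pos': array([ 0.2055909 , -0.64241162,  0.22564131]), 'ee_rot': array([ 3.13995441e+00, -1.53819947e-04, -2.83192939e+00]), 'force': array([ 0.18957149, -0.25943485,  0.06547362]), 'moment': array([-0.01836358, -0.05659643,  0.03128047]), 'gripper_force': 0.0, 'width': 0.08770810219268693} 0.0188
side pos [0.22821454 1.5021355  0.7216853 ] [[431.33393224   0.         281.82374918]
 [  0.         431.33393224 204.41435992]
 [  0.           0.           1.        ]]
cabinet 0.65 [225.8, 199.6, 35.4, 64.7] [0.584 0.334 0.099] [0.544 0.177 0.005] [0.626 0.347 0.14 ]
door 0.76 [283.2, 183.5, 36.5, 25.5] [ 0.447 -0.109  0.078] [ 0.395 -0.121  0.017] [ 0.513 -0.099  0.125]
stand 0.7 [224.6, 204.1, 39.4, 58.6] [0.583 0.
[... 1003 characters left out ...]
] [ 0.463 -0.101  0.011] [ 0.416 -0.149  0.003] [ 0.511 -0.079  0.037]
hinge_middle 0.9 [168.0, 160.0, 63.4, 42.2] [0.586 0.252 0.139] [0.545 0.171 0.004] [0.635 0.335 0.146]
stop 0.91 [167.5, 160.8, 63.0, 40.0] [0.585 0.252 0.139] [0.545 0.171 0.005] [0.632 0.336 0.146]
cotton_jar 0.63 [94.9, 210.7, 27.6, 25.9] [0.48  0.536 0.085] [0.453 0.516 0.015] [0.508 0.571 0.098]
timer 0.61 [388.8, 196.2, 18.6, 19.2] [ 0.505 -0.36   0.03 ] [ 0.478 -0.389  0.007] [ 0.532 -0.335  0.047]
stain_pink 0.6 [261.5, 207.7, 12.8, 12.3] [0.485 0.049 0.069] [0.473 0.034 0.018] [0.505 0.066 0.094]
specimen_cup_red 0.75 [436.9, 186.5, 25.1, 21.8] [ 0.517 -0.515  0.066] [ 0.491 -0.549  0.006] [ 0.55  -0.489  0.073]
```

Run:
```python
import cv2,numpy as np
a=cv2.imread("top.png")[140:260,150:350]; b=cv2.imread("side.png")[150:290,190:350]
cv2.imwrite("pics/topc.png",cv2.resize(a,(800,480),interpolation=cv2.INTER_CUBIC))
cv2.imwrite("pics/sidec.png",cv2.resize(b,(685,600),interpolation=cv2.INTER_CUBIC))
W=np.load("topW.npy")
def fit(m,n):
    p=W[m][:,:2].astype(np.float32); r=cv2.minAreaRect(p); print(n,len(p),r, np.round(cv2.boxPoints(r),3).tolist(), cv2.fitLine(p,cv2.DIST_L2,0,.01,.01).ravel())
z=W[...,2];x=W[...,0];y=W[...,1]
fit((z>.13)&(z<.15)&(x>.5)&(x<.66)&(y>.12)&(y<.4),"cab")
fit((z>.108)&(z<.135)&(x>.37)&(x<.53)&(y>-.14)&(y<-.08),"door")
fit((z>.025)&(z<.04)&(x>.37)&(x<.55)&(y>-.17)&(y<-.05),"cheeks")
```

```text
cab 1627 ((0.5936670303344727, 0.2605755925178528), (0.2865495979785919, 0.10236739367246628), 83.3010482788086) [[0.5260000228881836, 0.12399999797344208], [0.628000020980835, 0.1120000034570694], [0.6610000133514404, 0.3970000147819519], [0.5600000023841858, 0.4090000092983246]] [0.15231076 0.9883326  0.5935805  0.25664428]
door 170 ((0.46087050437927246, -0.1120462417602539), (0.13244010508060455, 0.015499082393944263), 4.700989246368408) [[0.39399999380111694, -0.10999999940395355], [0.3959999978542328, -0.125], [0.527999997138977, -0.11400000005960464], [0.5260000228881836, -0.0989999994635582]] [ 0.99488914  0.10097354  0.4585149  -0.11379649]
cheeks 150 ((0.4811154305934906, -0.10884545743465424), (0.16881944239139557, 0.0560823418200016), 21.40287208557129) [[0.3919999897480011, -0.11400000005960464], [0.4129999876022339, -0.16599999368190765], [0.5699999928474426, -0.10400000214576721], [0.5490000247955322, -0.052000001072883606]] [ 0.98480374  0.17367087  0.46972898 -0.10631289]
```

View pics/topc.png

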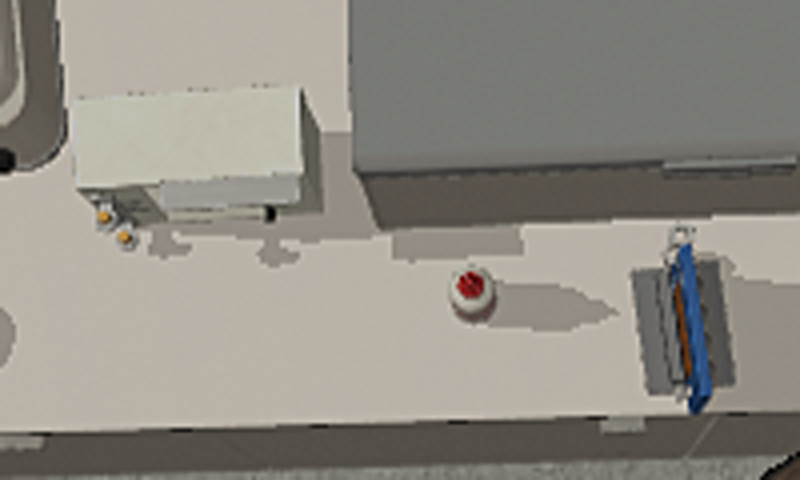

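View pics/sidec.png

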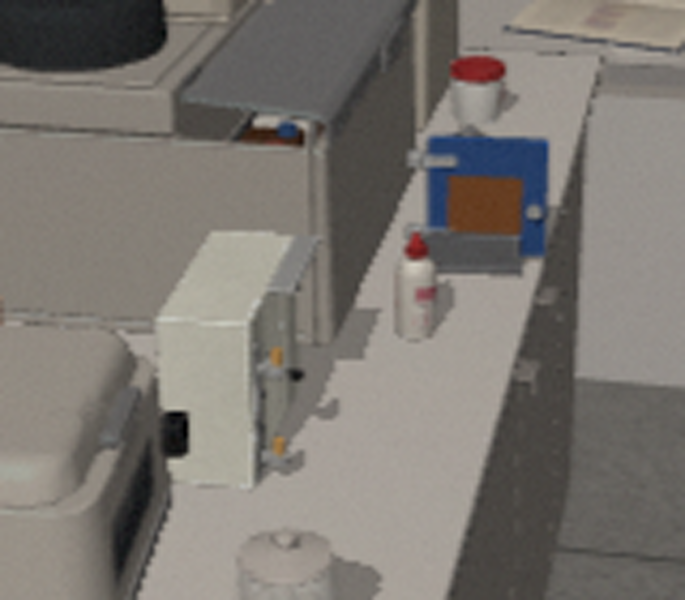

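The top view shows the pins at crop (105,217) and (125,238), with the cabinet front facing the robot. The door stands in its slot at crop (685,245)–(705,410), sockets at the far end and knob towards +y. Next I'll refine these by colour.

```bash
cat >> h.py <<'E'
def ray(cam,u,v,z):
    c=arm.get_calibration(cam);K=np.array(c["mtx"]);R=np.array(c["R"]);C=-R.T@c["t"]
    d=R.T@np.linalg.solve(K,np.stack([np.ravel(u),np.ravel(v),np.ones(np.size(u))]))
    return (C[:,None]+d*(z-C[2])/d[2]).T
def pix(cam,p):
    c=arm.get_calibration(cam);q=np.array(c["mtx"])@(np.array(c["R"])@p+c["t"]);return q[:2]/q[2]
def col(im,name):
    h=cv2.cvtColor(im,cv2.COLOR_RGB2HSV)
    return cv2.inRange(h,*{"brass":((8,120,110),(28,255,255)),"blue":((100,120,60),(125,255,255))}[name])>0
def blobs(m,roi):
    u0,v0,u1,v1=roi;s=m[v0:v1,u0:u1].astype(np.uint8)
    n,l,st,ce=cv2.connectedComponentsWithStats(s)
    return [(ce[i]+[u0,v0],st[i,4]) for i in range(1,n) if st[i,4]>=2]
E
python3 - <<'E'
from h import *
T=cv2.imread("top.png")[...,::-1].copy();S=cv2.imread("side.png")[...,::-1].copy()
for b,a in blobs(col(T,"brass"),(165,180,195,215)): print("top brass",b,a,[np.round(ray("top",*b,z)[0],4) for z in(.037,.112)])
for b,a in blobs(col(S,"brass"),(240,220,270,265)): print("side brass",b,a,[np.round(ray("side",*b,z)[0],4) for z in(.031,.106)])
W=np.load("topW.npy");y=W[...,1];x=W[...,0];z=W[...,2]
def box(m,n,z0):
    v,u=np.nonzero(m);p=ray("top",u,v,z0)[:,:2].astype(np.float32);r=cv2.minAreaRect(p);print(n,len(p),np.round(r[0],4),np.round(r[1],4),r[2],np.round(cv2.boxPoints(r),3).tolist(),cv2.fitLine(p,cv2.DIST_L2,0,.01,.01).ravel())
box((z>.125)&(z<.15)&(y>.16)&(y<.345)&(x>.53)&(x<.65),"cab",.138)
box((z>.11)&(z<.14)&col(T,"blue")&(y<-.08)&(y>-.15),"door",.125)
box((z<.02)&(abs(y+.105)<.06)&(x>.4)&(x<.53)&(T.max(-1)<135),"base",.008)
from collections import Counter
E
```

```text
top brass [175.4 193.8] 5 [array([0.5625, 0.3409, 0.037 ]), array([0.546 , 0.3245, 0.112 ])]
top brass [180.5 198.5] 4 [array([0.5469, 0.3246, 0.037 ]), array([0.5312, 0.309 , 0.112 ])]
side brass [254.25  232.625] 8 [array([0.5806, 0.1807, 0.031 ]), array([0.5423, 0.3242, 0.106 ])]
side brass [254.57142857 253.28571429] 7 [array([0.5434, 0.3234, 0.031 ]), array([0.5091, 0.4514, 0.106 ])]
cab 1568 [0.5888 0.2558] [0.0912 0.1709] 1.9917720556259155 [[0.5400000214576721, 0.3400000035762787], [0.5460000038146973, 0.16899999976158142], [0.6370000243186951, 0.1720000058412552], [0.6309999823570251, 0.34299999475479126]] [0.05763049 0.998338   0.592101   0.25186092]
door 135 [ 0.4515 -0.1142] [0.1132 0.0104] 5.424005508422852 [[0.39500001072883606, -0.11400000005960464], [0.3959999978542328, -0.125], [0.5080000162124634, -0.11400000005960464], [0.5070000290870667, -0.10400000214576721]] [ 0.99622864  0.08676715  0.44998732 -0.11460749]
base 837 [ 0.4255 -0.1024] [0.0991 0.1997] 72.66597747802734 [[0.3149999976158142, -0.11999999731779099], [0.5059999823570251, -0.17900000512599945], [0.5360000133514404, -0.08500000089406967], [0.3449999988079071, -0.02500000037252903]] [ 0.9291677  -0.36965853  0.41191652 -0.0955781 ]
```

```bash
python3 -m crank '[[[-15.97,17.08,0,2.5],[-15.97,17.08,0,2.5],[-15.97,17.08,0,2.5],[-15.97,17.08,0,2.5],[-15.97,17.08,0,2.5],[-15.97,17.08,0,2.5],[-15.97,17.08,0,2.5],[-15.97,17.08,0,2.5],[-15.97,17.08,0,2.5],[-15.97,17.08,0,2.5],[-15.97,17.08,0,2.5],[-15.97,17.08,0,2.5]]]' 0 30
```

```text
t: 2.5
eef_pos: [0.4555, -0.1148, 0.2266]
ee_rot: [-3.142, -0.0, -3.05]
force: [0.3, 0.2, -0.9]
width: 0.088
gripper_force: 0.0
```

```bash
python3 -m crank '[[[0,0.04,2.4,0],[0,0.04,4.4,0],[0,0.04,5.62,0],[0,0.04,5.62,0],[0,0.04,5.62,0]]]' 0 30 && python3 -m crank '[[[0,0,0,0],[0,0,0,0],[0,0,0,0],[0,0,0,0],[0,0,0,0],[0,0,0,0],[0,0,0,0],[0,0,0,0]]]' 1 40
```

```text
t: 3.12
eef_pos: [0.4564, -0.1141, 0.0873]
ee_rot: [-3.141, 0.001, -3.051]
force: [0.9, 0.1, 0.8]
width: 0.0877
gripper_force: 0.0
t: 4.12
eef_pos: [0.4557, -0.1135, 0.086]
ee_rot: [-3.142, -0.0, -3.05]
force: [-0.0, -0.3, 0.3]
width: 0.013
gripper_force: 0.0
```

```bash
python3 -m crank '[[[0,0,0,0],[0,0,0,0],[0,0,0,0],[0,0,0,0]]]' 1 40
```

```text
t: 4.62
eef_pos: [0.4557, -0.1135, 0.086]
ee_rot: [3.142, -0.0, -3.05]
force: [-0.3, 0.3, -1.6]
width: 0.0097
gripper_force: 40.0
```

```bash
python3 -m crank '[[[0,0,-0.6,0],[0,0,-1.6,0],[0,0,-3,0],[0,0,-4.4,0],[0,0,-4.9,0],[0,0,-4.9,0]]]' 1 40 && python3 -m crank '[[[0,1,0,0],[0,3,0,0],[0,5,0,0],[0.1,7,0,0],[0.1,9,0,0],[0.1,11,0,0],[0.2,13,0,0],[0.2,15,0,0],[0.2,16.4,0,0],[0.2,17.1,0,0],[0.2,17.3,0,0],[0.2,17.3,0,0]]]' 1 40
python3 - <<'E'
from h import *
s=arm.get_state();print(s["eef_pos"],s["force"],s["moment"],s["width"])
for cam in("top","side"):
    im,W=cloud(cam);cv2.imwrite(cam+"1.png",im[...,::-1])
a=cv2.imread("top1.png")[170:230,150:240];b=cv2.imread("side1.png")[170:290,200:320]
cv2.imwrite("pics/m1.png",np.hstack([cv2.resize(a,(450,300),interpolation=cv2.INTER_CUBIC),cv2.resize(b,(300,300),interpolation=cv2.INTER_CUBIC)]))
E
```

```text
t: 5.38
eef_pos: [0.4558, -0.1133, 0.2086]
ee_rot: [3.141, 0.001, -3.05]
force: [-1.0, 0.2, -2.1]
width: 0.0101
gripper_force: 40.0
t: 6.88
eef_pos: [0.411, 0.316, 0.2079]
ee_rot: [-3.141, -0.001, -3.05]
force: [-0.3, 0.3, -1.8]
width: 0.0099
gripper_force: 40.0
[0.41102329 0.31595018 0.20792146] [-0.31983755  0.34780126 -1.82267274] [ 0.01548021 -0.00390611  0.02054666] 0.009914113382373892
```

View pics/m1.png

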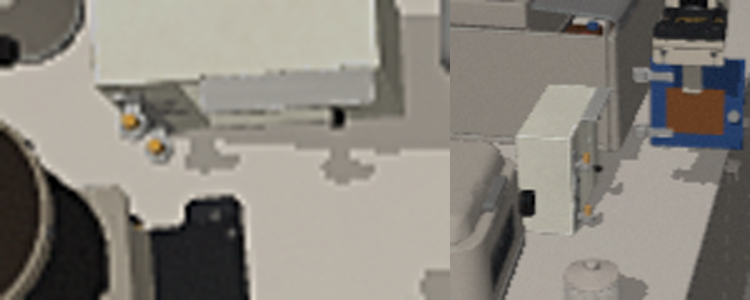

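Left half: brass pins at crop (130,121) and (157,146), with the door hidden under the gripper. Right half: door in the gripper, sockets facing the cabinet. I'll descend, bring the sockets to just in front of the pins, and compare in the side view.

```bash
python3 -m crank '[[[0,0,1,0],[0,-0.1,2.4,0],[0,-0.15,3.5,0],[0,-0.15,3.96,0],[-0.6,-0.15,3.96,0],[-1.4,-0.15,3.96,0],[-2,-0.15,3.96,0],[-2.3,-0.15,3.96,0],[-2.3,-0.15,3.96,0],[-2.3,-0.15,3.96,0]]]' 1 40
python3 - <<'E'
from h import *
s=arm.get_state();print(s["eef_pos"],s["force"],s["moment"],s["width"])
for cam in("top","side"):
    im,W=cloud(cam);cv2.imwrite(cam+"2.png",im[...,::-1]);np.save(cam+"W2.npy",W)
a=cv2.imread("top2.png")[170:220,160:210];b=cv2.imread("side2.png")[215:275,235:310]
cv2.imwrite("pics/m2.png",np.hstack([cv2.resize(a,(320,480),interpolation=cv2.INTER_CUBIC)[:,:200],cv2.resize(b,(600,480),interpolation=cv2.INTER_CUBIC)]))
E
```

```text
t: 8.22
eef_pos: [0.4684, 0.3181, 0.1095]
ee_rot: [-3.141, -0.0, -3.05]
force: [0.0, -0.3, -2.3]
width: 0.0103
gripper_force: 40.0
[0.46844881 0.3180523  0.10949931] [ 0.00832827 -0.33390916 -2.25785104] [-0.03386501  0.00311066  0.02782255] 0.010313201405959078
```

View pics/m2.png

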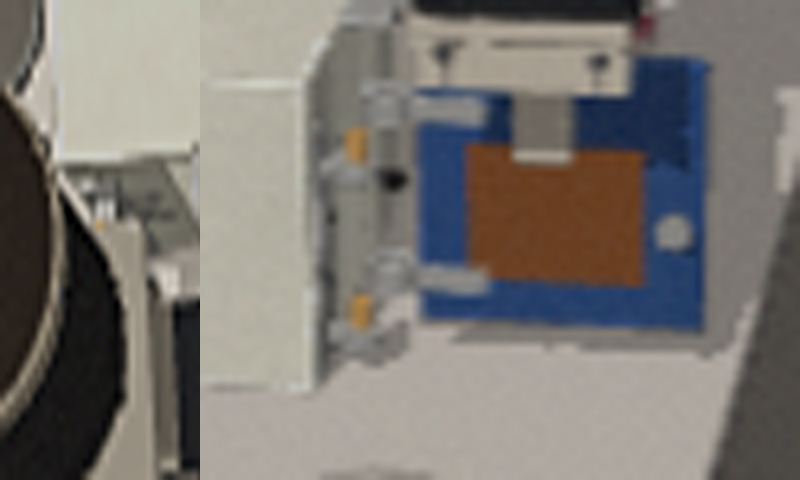

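Run:
```python
from h import *
S=cv2.imread("side2.png")[...,::-1].copy();T=cv2.imread("top2.png")[...,::-1].copy();W=np.load("sideW2.npy")
t=arm.get_state()["eef_pos"];yaw=-3.05;ax=np.array([np.cos(yaw),np.sin(yaw)]);n=np.array([np.sin(yaw),-np.cos(yaw)])
h=cv2.cvtColor(S,cv2.COLOR_RGB2HSV)
for b,a in blobs(col(S,"brass"),(240,225,265,265)): 
    if a<20: print("brass",b,a,ray("side",*b,.031)[0],ray("side",*b,.106)[0])
for b,a in blobs(col(T,"brass"),(165,180,195,215)): print("top brass",b,a,ray("top",*b,.037)[0],ray("top",*b,.112)[0])
# panel edges: blue saturation profile subpixel on rows 232..252
print("pin model", [pix("side",np.array([.545,.3245,z])) for z in(.031,.106)])
zo=t[2]-.086+.008
hp=t[:2]-.0635*ax
print("hinge now",hp)
for z in(12,105):
  for xx in(11,125):
    p=np.r_[hp+ax*xx/1e3+n*.005,zo+z/1e3];q=pix("side",p);r=int(round(q[1]))
    s=(S[r-1:r+2,:,2].astype(float)-S[r-1:r+2,:,0]).mean(0)
    c=int(q[0]);seg=s[c-8:c+9];print(xx,z,"model",q,c-8,seg.astype(int))
for k,v in (("sock lo",19),("sock hi",94)):
    q=pix("side",np.r_[hp,zo+v/1e3]);r=int(round(q[1]));c=int(round(q[0]));print(k,q,S[r-1:r+2,c-6:c+7].mean((0,2)).astype(int))
m=col(S,"blue")&(W[...,0]>.4)&(W[...,0]<.56)&(abs(W[...,1]-.32)<.05)
p=W[m];rel=(p[:,:2]-hp);print(len(p),"plane offset med",np.median(rel@n),"std",np.std(rel@n),np.polyfit(rel@ax,rel@n,1))
```

```text
brass [254.25  232.625] 8 [0.5805709 0.1807406 0.031    ] [0.5423093  0.32422797 0.106     ]
brass [254.57142857 253.28571429] 7 [0.54335618 0.32340449 0.031     ] [0.50913564 0.4514003  0.106     ]
pin model [array([253.99249337, 253.40366136]), array([253.40026489, 232.59030143])]
hinge now [0.53161178 0.3240473 ]
11 12 model [261.16307436 251.20419683] 253 [-17 -34 -42 -19  -6  -6  -7  -7  -8   9  29  33  33  29  27  26  26]
125 12 model [296.80621726 252.9471256 ] 288 [ 66  68  66  66  67  67  66  67  66  51   0  -9 -10  -9 -10 -11 -10]
11 105 model [260.61325708 224.96036615] 252 [-11 -10 -10  -5  -6  -5  -4  -8  -8  -7  -3   0   0   6   2   0  -4]
125 105 model [297.23005674 226.54947823] 289 [ 43  48  44  46  46  47  44  62  67  17  -7 -11 -10  -9  -9 -10 -10]
sock lo [257.93727059 248.35298078] [115 124 125 118 120 125 135 138 124 123 117 111 113]
sock hi [257.42680393 227.2812881 ] [106 113 115 116 121 128 130 133 126 120 125 125 115]
475 plane offset med 0.004835256741208501 std 0.0024667032763211754 [-0.00342203  0.005083  ]
```

Panel edges and pins show the same ≈0.7 px bias in the side view, so the relative offset is about 13.4 mm. I'll advance, then lower carefully.

```bash
python3 -m crank '[[[-0.2,-0.02,0,0],[-0.4,-0.03,0,0],[-0.53,-0.03,0,0],[-0.53,-0.03,0,0],[-0.53,-0.03,0.1,0],[-0.53,-0.03,0.2,0],[-0.53,-0.03,0.2,0],[-0.53,-0.03,0.2,0]]]' 1 40 && python3 -m crank '[[[0,0,0.04,0],[0,0,0.08,0],[0,0,0.08,0]]]'  && python3 -m crank '[[[0,0,0.04,0],[0,0,0.04,0]]]'; python3 -c "
from h import *
s=arm.get_state();print(s['eef_pos'],s['force'],s['moment'])"
```

```text
t: 9.32
eef_pos: [0.482, 0.3188, 0.1046]
ee_rot: [-3.142, -0.0, -3.05]
force: [0.3, 0.7, -1.3]
width: 0.0098
gripper_force: 40.0
t: 9.7
eef_pos: [0.482, 0.3187, 0.1025]
ee_rot: [-3.141, -0.0, -3.05]
force: [-0.1, -0.7, -0.8]
width: 0.0102
gripper_force: 40.0
t: 9.95
eef_pos: [0.482, 0.3187, 0.1015]
ee_rot: [-3.141, -0.0, -3.05]
force: [1.1, -0.1, -1.8]
width: 0.0098
gripper_force: 40.0
[0.48199867 0.31870763 0.10146573] [ 1.06582936 -0.11301473 -1.81447124] [ 0.00860747 -0.03712788 -0.04736841]
```

```bash
for i in 1 ; do python3 -m crank '[[[0,0,0.04,0],[0,0,0.04,0]]]'|grep -E 'pos|^force' ; python3 -m crank '[[[0,0,0.04,0],[0,0,0.04,0]]]'|grep -E 'pos|^force'; python3 -m crank '[[[0,0,0.04,0],[0,0,0.04,0]]]'|grep -E 'pos|^force'; done
```

```text
eef_pos: [0.482, 0.3187, 0.1005]
force: [-0.6, 0.6, -2.0]
eef_pos: [0.482, 0.3187, 0.0995]
force: [0.4, 0.9, -1.9]
eef_pos: [0.482, 0.3187, 0.0985]
force: [0.3, 0.6, -1.2]
```

```bash
python3 -m crank '[[[0,0,0.04,0],[0,0,0.08,0],[0,0,0.08,0]]]'|grep -E 'pos|^force' ; python3 -m crank '[[[0,0,0.04,0],[0,0,0.08,0],[0,0,0.08,0]]]'|grep -E 'pos|^force'; python3 -m crank '[[[0,0,0.04,0],[0,0,0.04,0],[0,0,0.04,0]]]'|grep -E 'pos|^force'
```

```text
eef_pos: [0.482, 0.3187, 0.0964]
force: [0.3, 0.3, -1.7]
eef_pos: [0.482, 0.3187, 0.0945]
force: [-0.1, -0.3, -1.6]
eef_pos: [0.482, 0.3187, 0.0936]
force: [-1.0, -0.5, -1.6]
```

Run:
```python
from h import *
im,W=cloud("side");b=im[205:285,225:325,::-1]
cv2.imwrite("pics/m3.png",cv2.resize(b,(750,600),interpolation=cv2.INTER_CUBIC))
print([b for b in blobs(col(im,"brass"),(240,220,262,265))])
```

```text
[]
```

View pics/m3.png

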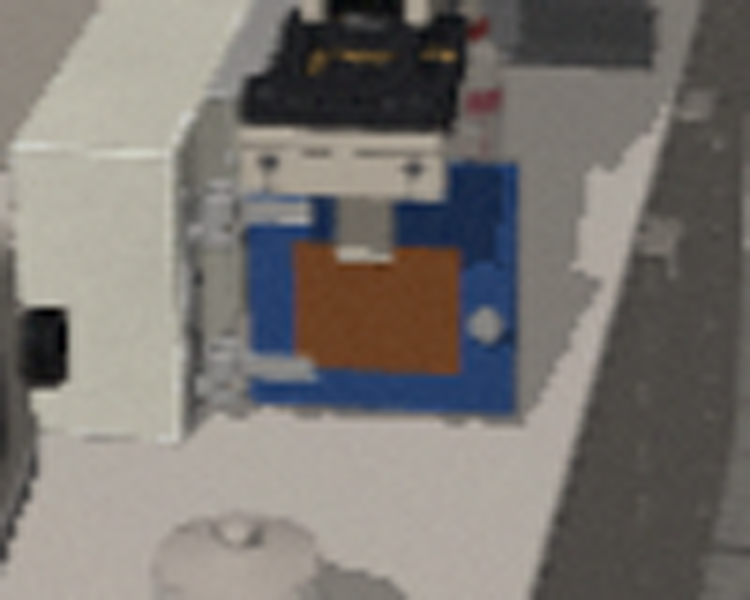

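The brass pins have disappeared into the sockets, seen at crop (218,205) and (222,365), with the collars directly beneath. The door is threaded, so I'll lower the last few mm until I feel the seat.

```bash
for k in a; do python3 -m crank '[[[0,0,0.04,0],[0,0,0.04,0],[0,0,0.04,0]]]'|grep -E 'pos|^force' ; python3 -m crank '[[[0,0,0.04,0],[0,0,0.04,0],[0,0,0.04,0]]]'|grep -E 'pos|^force'; python3 -m crank '[[[0,0,0.03,0],[0,0,0.03,0],[0,0,0.03,0]]]'|grep -E 'pos|^force'; done
```

```text
eef_pos: [0.482, 0.3188, 0.0925]
force: [-0.5, 0.3, -2.0]
eef_pos: [0.4821, 0.3187, 0.0915]
force: [-0.2, 0.3, -1.3]
eef_pos: [0.4821, 0.3188, 0.091]
force: [-1.1, 0.7, 0.3]
```

```bash
python3 -m crank '[[[0,0,0.02,0],[0,0,0.02,0],[0,0,0.02,0],[0,0,0.02,0]]]'|grep -E '^t|pos|^force'
```

```text
t: 13.5
eef_pos: [0.4821, 0.3188, 0.0909]
force: [-3.1, -0.2, 5.5]
```

```bash
python3 -m crank '[[[0,0,0,0],[0,0,0,0],[0,0,0,0],[0,0,0,0],[0,0,0,0]]]' 0.6 40 && python3 -m crank '[[[0,0,-0.6,0],[0,0,-1.6,0],[0,0,-2.8,0],[0,0,-3.4,0],[0,0,-3.4,0]]]'
python3 - <<'E'
from h import *
im,W=cloud("side");b=im[205:285,225:325,::-1];tp=arm.grab_frame("top")[0][160:235,150:250,::-1]
cv2.imwrite("pics/m4.png",np.hstack([cv2.resize(b,(400,320),interpolation=cv2.INTER_CUBIC),cv2.resize(tp,(400,320),interpolation=cv2.INTER_CUBIC)]))
m=col(im,"blue")&(W[...,0]>.35)&(W[...,0]<.6)&(abs(W[...,1]-.32)<.15);p=W[m];print(len(p),np.polyfit(p[:,0],p[:,1],1),np.percentile(p,[2,98],axis=0))
E
```

```text
t: 14.12
eef_pos: [0.4821, 0.3188, 0.0903]
ee_rot: [-3.142, -0.0, -3.05]
force: [0.4, -0.2, 0.0]
width: 0.0345
gripper_force: 0.0
t: 14.75
eef_pos: [0.4824, 0.3193, 0.1767]
ee_rot: [3.14, 0.002, -3.05]
force: [0.5, -0.0, -0.5]
width: 0.0344
gripper_force: 0.0
664 [0.09834414 0.27654531] [[0.41963179 0.31443386 0.01487744]
 [0.52691235 0.33120796 0.12904422]]
```

View pics/m4.png

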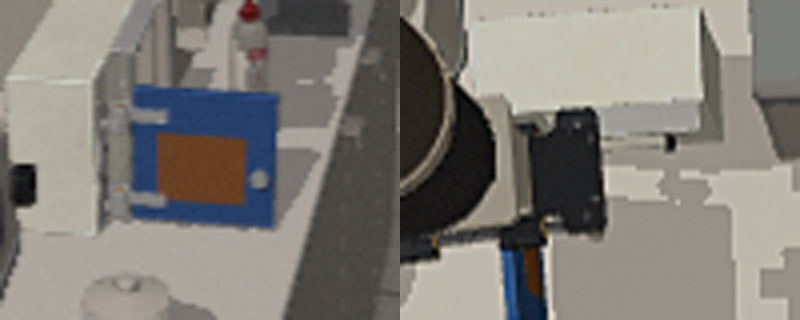

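The door hangs free and open at about 5.5°, both sockets home. Next: close the fingers, go to the outer (+y) face above the knob and push it along the arc.

Run:
```python
from h import *
P=np.array([.545,.3245]);yaw=-3.05;tx=np.array([np.cos(yaw),np.sin(yaw)]);ty=np.array([np.sin(yaw),-np.cos(yaw)])
def C(th,ex=0):
    u=np.array([np.cos(th),np.sin(th)]);o=np.array([np.sin(th),-np.cos(th)])
    return P+.09*u+o*(.005+ex+.0095*abs(tx@o)+.021*abs(ty@o))
t=arm.get_state()["eef_pos"];S=C(np.radians(185.4),.018)
f=lambda d:np.round([d@tx/.025,d@ty/.025],2).tolist()
print("start",S,"from now",f(S-t[:2]),"dz",(t[2]-.095)/.025)
for a in list(range(182,262,4))+[262,264,266,268,269,270,271,272,272.5]: print(a,f(C(np.radians(a))-S),np.round(C(np.radians(a)),3))
```

```text
start [0.45125629 0.35986002] from now [1.06, 1.76] dz 3.1845337031233667
182 [-0.07, -0.49] [0.454 0.348]
186 [0.01, -0.75] [0.453 0.341]
190 [0.07, -0.98] [0.452 0.335]
194 [0.12, -1.22] [0.451 0.329]
198 [0.15, -1.47] [0.451 0.323]
202 [0.16, -1.72] [0.451 0.317]
206 [0.16, -1.98] [0.452 0.31 ]
210 [0.13, -2.24] [0.453 0.304]
214 [0.09, -2.5] [0.455 0.297]
218 [0.02, -2.76] [0.457 0.291]
222 [-0.06, -3.02] [0.46  0.285]
226 [-0.17, -3.28] [0.463 0.279]
230 [-0.3, -3.53] [0.467 0.273]
234 [-0.45, -3.77] [0.471 0.267]
238 [-0.62, -4.01] [0.476 0.262]
242 [-0.81, -4.23] [0.481 0.257]
246 [-1.02, -4.43] [0.487 0.252]
250 [-1.25, -4.62] [0.493 0.248]
254 [-1.5, -4.8] [0.5   0.244]
258 [-1.76, -4.95] [0.506 0.241]
262 [-2.04, -5.08] [0.514 0.238]
264 [-2.18, -5.14] [0.517 0.237]
266 [-2.33, -5.19] [0.521 0.236]
268 [-2.47, -5.24] [0.525 0.235]
269 [-2.55, -5.26] [0.527 0.235]
270 [-2.62, -5.28] [0.529 0.234]
271 [-2.7, -5.29] [0.531 0.234]
272 [-2.77, -5.31] [0.532 0.234]
272.5 [-2.81, -5.32] [0.533 0.234]
```

```bash
python3 -m crank '[[[0.5,0.8,0,0],[1.06,1.76,0,0],[1.06,1.76,0,0],[1.06,1.76,0,0],[1.06,1.76,0.8,0],[1.06,1.76,2,0],[1.06,1.76,2.9,0],[1.06,1.76,3.2,0],[1.06,1.76,3.2,0],[1.06,1.76,3.2,0]]]' 1 10 && python3 -m crank '[[[0,-0.3,0,0],[0.01,-0.6,0,0],[0.02,-0.75,0,0],[0.07,-0.98,0,0],[0.12,-1.22,0,0],[0.15,-1.47,0,0],[0.16,-1.72,0,0],[0.16,-1.98,0,0],[0.13,-2.24,0,0],[0.09,-2.5,0,0],[0.02,-2.76,0,0],[0.02,-2.76,0,0]]]'
python3 - <<'E'
from h import *
im,W=cloud("side");b=im[205:285,225:325,::-1]
tp=arm.grab_frame("top")[0][160:235,150:250,::-1]
cv2.imwrite("pics/m5.png",np.hstack([cv2.resize(b,(400,320),interpolation=cv2.INTER_CUBIC),cv2.resize(tp,(400,320),interpolation=cv2.INTER_CUBIC)]))
E
```

```text
t: 16.1
eef_pos: [0.4522, 0.3605, 0.0962]
ee_rot: [3.141, 0.001, -3.05]
force: [-0.5, 0.2, -0.0]
width: 0.0005
gripper_force: 0.0
t: 17.6
eef_pos: [0.4576, 0.2909, 0.0953]
ee_rot: [-3.141, -0.0, -3.051]
force: [-0.5, -0.6, 0.5]
width: 0.0005
gripper_force: 0.0
```

View pics/m5.png

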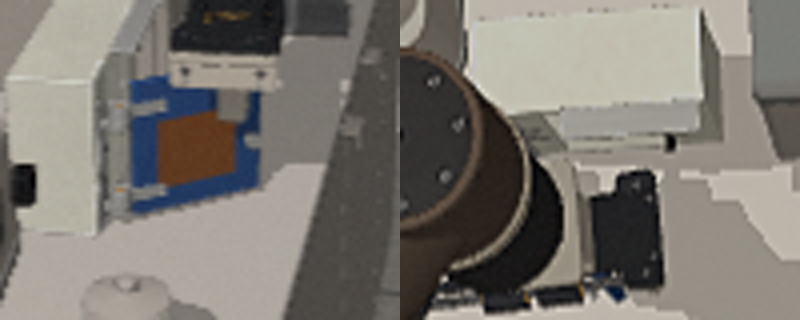

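The door is swinging with the finger against its outer face and still hangs level on both pins. I'll continue the arc, slowing towards the end.

```bash
python3 -m crank '[[[-0.08,-0.26,0,0],[-0.19,-0.52,0,0],[-0.32,-0.77,0,0],[-0.47,-1.01,0,0],[-0.64,-1.25,0,0],[-0.83,-1.47,0,0],[-1.04,-1.67,0,0],[-1.27,-1.86,0,0],[-1.52,-2.04,0,0],[-1.78,-2.19,0,0],[-2.06,-2.32,0,0],[-2.06,-2.32,0,0]]]' && python3 -m crank '[[[-0.07,-0.03,0,0],[-0.14,-0.06,0,0],[-0.21,-0.08,0,0],[-0.29,-0.11,0,0],[-0.36,-0.13,0,0],[-0.43,-0.16,0,0],[-0.5,-0.18,0,0],[-0.5,-0.18,0,0]]]'
python3 - <<'E'
from h import *
im,W=cloud("side");b=im[205:285,225:325,::-1]
tp=arm.grab_frame("top")[0][160:235,150:250,::-1]
cv2.imwrite("pics/m6.png",np.hstack([cv2.resize(b,(400,320),interpolation=cv2.INTER_CUBIC),cv2.resize(tp,(400,320),interpolation=cv2.INTER_CUBIC)]))
E
```

```text
t: 19.2
eef_pos: [0.5146, 0.2382, 0.0952]
ee_rot: [-3.141, 0.0, -3.051]
force: [-0.1, -0.6, 0.1]
width: 0.0002
gripper_force: 0.0
t: 20.2
eef_pos: [0.527, 0.235, 0.0953]
ee_rot: [-3.142, -0.0, -3.05]
force: [0.3, -0.0, 0.3]
width: 0.0002
gripper_force: 0.0
```

View pics/m6.png

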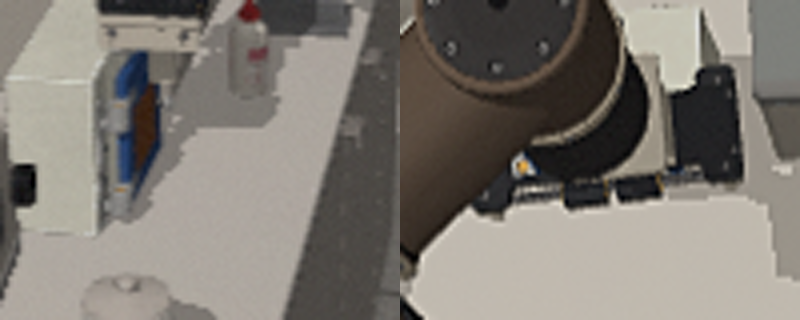

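Nearly shut, with no reaction force yet. I'll close in 1–2 mm steps until contact is felt.

```bash
for k in a; do python3 -m crank '[[[-0.04,-0.01,0,0],[-0.08,-0.02,0,0],[-0.08,-0.02,0,0]]]'|grep -E 'pos|^force'; python3 -m crank '[[[-0.04,-0.01,0,0],[-0.08,-0.02,0,0],[-0.08,-0.02,0,0]]]'|grep -E 'pos|^force';python3 -m crank '[[[-0.04,-0.01,0,0],[-0.04,-0.01,0,0],[-0.04,-0.01,0,0]]]'|grep -E 'pos|^force';python3 -m crank '[[[-0.04,0,0,0],[-0.04,0,0,0],[-0.04,0,0,0]]]'|grep -E 'pos|^force'; done
```

```text
eef_pos: [0.529, 0.2347, 0.0953]
force: [-0.1, 0.7, 0.5]
eef_pos: [0.5302, 0.2345, 0.0952]
force: [-4.2, 2.0, 2.0]
eef_pos: [0.5303, 0.2344, 0.0952]
force: [-10.8, 4.3, 5.5]
eef_pos: [0.5304, 0.2344, 0.0952]
force: [-14.0, 5.0, 8.1]
```

Contact at x = 0.530 and firm, now 14 N. Backing off slowly, then retreating and checking.

```bash
python3 -m crank '[[[0.05,0,0,0],[0.1,0,0,0],[0.2,0,0,0],[0.5,0,0,0],[1,0,0,0],[2,0,0,0],[3,0,0,0],[4,-2,-1,0],[4,-4,-3,0],[4,-6,-4,0],[4,-8,-4,0],[4,-8,-4,0]]]' && python3 -m crank '[[[0,0,0,0],[0,-2,0,0],[0,-4,0,0],[0,-4,0,0]]]'
python3 - <<'E'
from h import *
im,W=cloud("side");b=im[205:285,225:325,::-1]
tp,V=cloud("top");
cv2.imwrite("pics/m7.png",np.hstack([cv2.resize(b,(400,320),interpolation=cv2.INTER_CUBIC),cv2.resize(tp[160:235,150:250,::-1],(400,320),interpolation=cv2.INTER_CUBIC)]))
# cabinet front edge line & door blue line, top view
for n,m,z in(("cab",(V[...,2]>.128)&(V[...,2]<.15)&(V[...,0]>.53)&(V[...,0]<.66)&(V[...,1]>.16)&(V[...,1]<.345),.138),("door",col(tp,"blue")&(V[...,0]>.5)&(V[...,0]<.6)&(V[...,1]>.15)&(V[...,1]<.36),.125)):
    v,u=np.nonzero(m);p=ray("top",u,v,z)
    if len(p)>5:
        print(n,len(p),cv2.minAreaRect(p[:,:2].astype(np.float32)))
        for e,q in(("front",np.maximum),("rear",np.minimum)):
            cols=np.arange(u.min()+2,u.max()-1);r=[(v[u==c].max() if e=="front" else v[u==c].min()) for c in cols if (u==c).any()];r=np.array(r)
            w=ray("top",cols[:len(r)],r,z);k=np.polyfit(w[:,1],w[:,0],1);print(e,"slope",k[0],"x mean",w[:,0].mean())
p=W[col(im,"blue")&(W[...,0]>.48)&(W[...,0]<.6)&(abs(W[...,1]-.25)<.12)];print("side blue",len(p),len(p) and (np.polyfit(p[:,1],p[:,0],1),p.min(0),p.max(0)))
E
```

```text
t: 23.3
eef_pos: [0.4509, 0.0234, 0.1958]
ee_rot: [3.141, 0.001, -3.054]
force: [-0.6, 0.4, -0.7]
width: 0.0004
gripper_force: 0.0
t: 23.8
eef_pos: [0.4607, -0.0747, 0.1947]
ee_rot: [-3.141, -0.001, -3.052]
force: [0.3, 1.1, -0.8]
width: 0.0006
gripper_force: 0.0
cab 1515 ((0.5878241658210754, 0.25565287470817566), (0.09329282492399216, 0.17111895978450775), 2.1190409660339355)
front slope -0.05148192154766811 x mean 0.5515220048470217
rear slope -0.03562048223842567 x mean 0.6329584741557177
door 62 ((0.5385883450508118, 0.29034483432769775), (0.042065586894750595, 0.024325815960764885), 88.2191162109375)
front slope -0.05720393536915085 x mean 0.5324831321550064
rear slope 0.1612060920503202 x mean 0.549362409003034
side blue 69 (array([-0.00483491,  0.54264508]), array([0.53710552, 0.2205651 , 0.03993515]), array([0.54673268, 0.32016484, 0.13228168]))
```

View pics/m7.png

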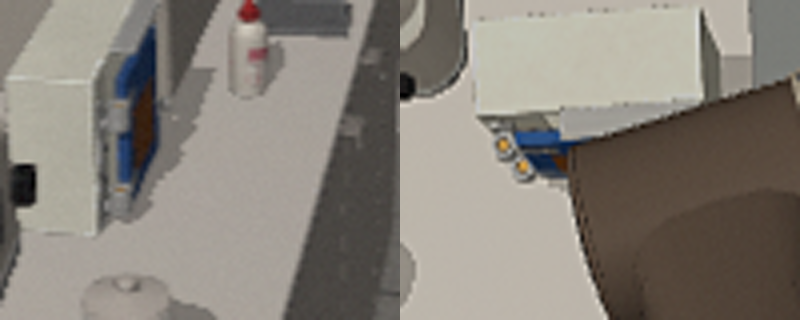

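```bash
python3 -m crank '[[[0,-2,-0.5,0],[0,-4,-1,0],[0,-6,-1,0],[0,-8,-1,0],[0,-10,-1,0],[0,-10,-1,0],[0,-10,-1,0]]]'
python3 - <<'E'
from h import *
tp,V=cloud("top");b=tp[155:215,160:240,::-1]
cv2.imwrite("pics/m8.png",cv2.resize(b,(800,600),interpolation=cv2.INTER_CUBIC))
m=col(tp,"blue")&(V[...,0]>.5)&(V[...,0]<.6)&(V[...,1]>.15)&(V[...,1]<.36)
v,u=np.nonzero(m);print(len(v),[(int(c),int(v[u==c].min()),int(v[u==c].max())) for c in np.unique(u)])
E
```

```text
t: 24.78
eef_pos: [0.4842, -0.3212, 0.2198]
ee_rot: [3.141, -0.001, -3.049]
force: [0.2, -0.2, -0.7]
width: 0.0003
gripper_force: 0.0
158 [(179, 191, 193), (180, 191, 193), (181, 191, 193), (182, 191, 197), (183, 191, 198), (184, 191, 199), (185, 191, 199), (186, 191, 199), (187, 191, 199), (188, 191, 199), (189, 191, 194), (190, 193, 195), (191, 193, 195), (192, 193, 194), (193, 193, 194), (194, 193, 195), (195, 193, 195), (196, 193, 195), (197, 193, 195), (198, 193, 194), (199, 194, 195), (200, 192, 195), (201, 192, 195), (202, 194, 195), (203, 192, 195), (204, 194, 194), (205, 192, 194), (206, 192, 194), (207, 192, 194), (208, 192, 194), (209, 192, 194), (210, 192, 194), (211, 192, 196), (212, 192, 197), (213, 192, 199), (214, 192, 196), (215, 192, 195), (216, 191, 196), (217, 193, 198), (218, 195, 199), (219, 197, 199)]
```

View pics/m8.png

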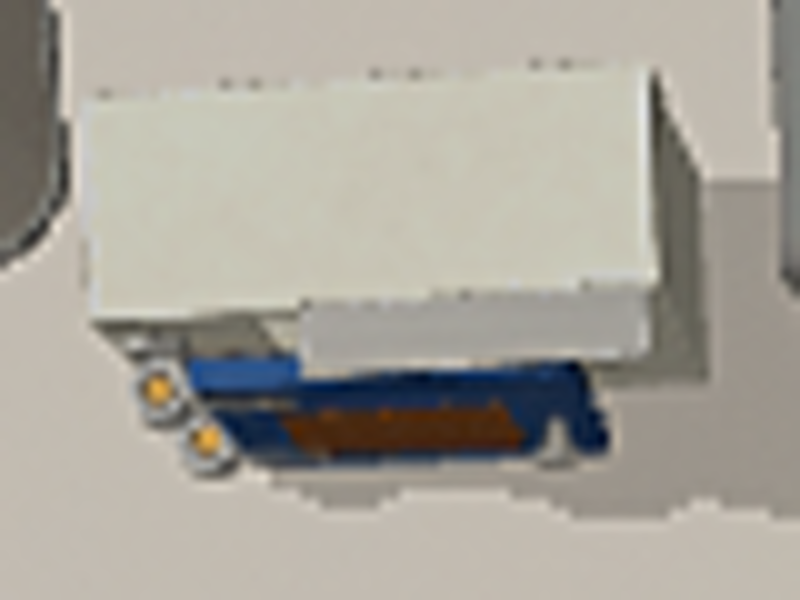

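The door lies parallel to the lip to within about 1–2°: lower edge (260,465)–(600,455) against lip edge (300,375)–(650,355). Both pins show inside their sockets at (160,390) and (208,438), and the arm is clear.

```bash
python3 -c "
from station import arm
print(arm.job_done())"
```

```text
the job is handed in; nothing more can be done
None
```

The door is back on both hinge pins, fully seated, swung shut to about 1–2° and released; I handed the job in at about 25 s, though the hand-in call gave no verdict.

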